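# Make up two press kits in the screen-printing workshop

### The arm

A 6-joint arm with a two-finger parallel gripper is mounted at the origin on the work surface. World frame = base frame: x ahead of the robot, y to its left, z up, the work surface at z = 0. Lengths are in m, angles in rad, forces in N, time in s.
With the tool pointing down it reaches from about 0.275 to 0.775 m from the base axis. Payload 14.6 kg.
Tool frame: the origin (TCP) lies at the very end of the fingers, on their centre line; the grasp point (between the pads) lies 19 mm behind it; z points along the fingers, x is the direction in which the jaws open and shut, and the axes are right-handed (so a half turn about z gives the same grasp; the last joint's range is limited). The gripper opens to 85 mm and grips with 20 to 120 N. Pads are 22 mm wide; open, the fingers measure 114 mm over their backs; the gripper's body (76 mm by 85 mm) begins 54 mm behind the grasp point. The pads swing forward as they close: fully open they stand 13 mm farther back than shut.
Start: joints at [1.167, 0.263, -0.048, 1.259, 0, 1.415], TCP at [0.129, 0.509, 0.231] pointing down, gripper open.
Joint ranges: [-2.65, 2.65], [-0.89, 1.7], [-1.18, 1.37], [-2.13, 2.11], [-1.35, 1.29], [-3.14, 3.14]. Speed limits (rad/s): [1.89, 1.89, 2.57, 2.79, 3.14, 3.14].

### API

Orientations are given as a unit quaternion [w, x, y, z].
In Python, from cell import arm gives the robot as it stands.
- The arm moves only by the tool carry_out, never from a script. Its argument "commands" is a list of rows, each a list of 7 numbers: the finger opening in mm, from 0 to 85.4, then the shift along the tool's x, y, z in units of 30 mm (1.0 is 30 mm), then the turn, a rotation vector about the tool's x, y, z in units of 5 degrees (1.0 is 5 degrees). A call has 1 to 8 rows; each row shifts and turns the commanded pose from where the row before left it, along the tool's axes as they then stand; what a row does not reach is not made up. A row lasts 1/12 s, in which the tool goes at most 41.7 mm and 7.16 degrees, less where a joint would pass 70% of its speed; a pose out of reach is approached as far as the arm can. A call is refused whole if a number of a shift passes 1 or a number of a turn 1, either way. A call with a gripper value outside its range is refused whole. The fingers move at their own pace and stop on an object; "newtons" is the grip in N (left out, the last holds). Time passes only in rows, so rows that do not move let the fingers close. It gives the time, the measured TCP pose, the force and the opening at its end, in the units of the state.
- arm.get_obs(): the state, without advancing time (a new reading comes with each control period).
- arm.capture(name): name is "scene" or "top"; returns a dict with "pixels" (420x560x3 uint8, red, green, blue), "fx", "fy", "cx", "cy" (pixels), "R" (3x3) and "t" (3): a world point X has camera coordinates R X + t. Camera axes: x right, y down, z forward; pixel columns grow to the right and rows downward; lengths in m; the calibration is good to about 2 mm. A picture is of the moment at which its call begins. There is no depth.
- arm.close_job(): hands the job in, once; it reports no verdict.
Trained networks look in a picture, given as the dict that the camera call returned (one of the last four; its "shot" number tells which), for a name from the list of things; names that differ only in an ending like _2 or _b are one class to them, and where a whole thing is asked for, a point or a joint stands for the part that bears it (a point fixed in the world has none). Each returns a list of dicts, best first, with "p" (0 to 1); they miss things now and then, are a little off and sometimes report something else, mostly with a low value. They report only what shows in the picture. A call takes as long as a camera call.
- arm.boxes_of(name, picture): "xyz" ([x, y, z] in m, in world coordinates, good to about 4 mm: the middle of the surface that is visible of it).
- arm.cut_out(name, picture): "pixels" (420x560 bool, what is visible of it).
The state is a dict: "t": time; "qpos": joint angles; "joint_velocities": joint speeds; "tau": joint torques, N m; "tool_pos": TCP position; "tool_rot": TCP orientation; "force": force on the tool from outside, world axes, zero at the start; "wrist_torque": the same for the moment, N m; "width": opening from 0.0 (shut) to 1.0 (fully open).
Only numpy, scipy, OpenCV 4.12 (cv2) and the standard library are available. Lean on these libraries where they do the work, as an engineer would, in place of code of your own. Each camera call takes 0.05 s, during which the arm holds its last target. There are 200 camera calls.

### The job

Make up the two press kits from the stock, one item to a bay, counting the bays from the tray's handle end: the three-bay tray gets the large ink tin, then the squeegee, then the clamp screw at the far end; the two-bay tray gets the bottle next to the handle and the small ink tin in the other bay. Stand every item upright and flat on the floor of its bay (the squeegee with its blade up, as it is found), not on a divider or lip. Leave the white jar, the tape roll and the steel block where they are.

Things in the scene. Friction and masses are not known exactly. Their poses are not given: they have to be found in the camera images.
- tray_three: Shallow tray, black floor, aluminium lip and dividers, with THREE bays in a row, 244 mm long (x) by 108 wide (y), fixed to the table left or right of the stock. Low wire handle at its +x end, 28 mm long. Origin: centre of underside, on the work surface. Bays 76 (x) by 100 mm (y); centres y = 0, x = +80 (next to the handle), 0, -80 mm. Bay floors 4 mm, lip and 4 mm dividers 12 mm above the work surface
- tray_two: Shallow tray, black floor, aluminium lip and dividers, with TWO bays in a row, 164 mm long (x) by 108 wide (y), fixed to the table left or right of the stock. Low wire handle at its +x end, 28 mm long. Origin: centre of underside, on the work surface. Bays 76 (x) by 100 mm (y); centres y = 0, x = +40 (next to the handle), -40 mm. Bay floors 4 mm, lip and 4 mm dividers 12 mm above the work surface
- large_tin: The large ink tin: plain bare-metal round tin, 58 mm diameter, 50 mm tall, about 0.18 kg; starts on the work surface, between the trays. Origin: centre of its underside, z up
- small_tin: The small ink tin: plain bare-metal round tin, 42 mm diameter, 40 mm tall, about 0.08 kg; starts on the work surface, between the trays. Origin: centre of its underside, z up
- bottle: Bare-metal bottle with a black cap, 100 mm tall; straight body of 42 mm diameter up to 72 mm height, then a shoulder and a 23 mm cap; about 0.12 kg; starts on the work surface, between the trays. Origin: centre of its underside, z up
- clamp_screw: Clamp screw of the press: round steel foot (46 mm diameter, 10 mm thick) at the bottom, thin stud (12 mm), and a black six-lobed hand knob on top (38 mm diameter, between 34 and 56 mm height); 0.15 kg; starts on the work surface, between the trays on its foot. Origin: centre of the foot's underside, z up
- squeegee: Small hand squeegee resting on its wooden handle with the rubber blade up. Handle 32 mm (its x axis) by 80 mm (y), 28 mm tall; blade 10 mm thick (x) by 78 mm (y), from 28 to 58 mm height, centred on the handle and stiff enough to pinch and lift by; 0.11 kg; starts on the work surface, between the trays, at any yaw. Origin: centre of the handle's underside, z up
- white_jar: Bystander among the stock, to be left alone: square white plastic jar, 52 by 52 mm, with a round black lid, 68 mm tall. Origin: centre of its underside
- tape_roll: Bystander among the stock, to be left alone: roll of paper tape lying flat, a ring of 68 mm outer and 50 mm inner diameter, 22 mm tall. Origin: centre of its underside
- steel_block: Bystander among the stock, to be left alone: plain steel block 50 mm (x) by 36 mm (y), 34 mm tall. Origin: centre of its underside

How it is judged:
At the end, for the whole second after the job is handed in: Each of the five items stands in its own bay: centre within 30 mm along and 40 mm across the tray of the bay centre, underside within 3 mm of the bay floor, tilt under 0.1 rad, at rest. White jar, tape roll and steel block upright, within 25 mm of where they began (x of large_tin in the frame of tray_three between 0.05 and 0.11 m and y of large_tin in the frame of tray_three between -0.04 and 0.04 m and z of large_tin in the frame of tray_three between 0.001 and 0.007 m and angle between each of large_tin, squeegee, clamp_screw, bottle, small_tin's own z axis and vertical below 0.1 rad and linear speed of each of large_tin, squeegee, clamp_screw, bottle, small_tin below 0.02 m/s and x of squeegee in the frame of tray_three between -0.03 and 0.03 m and y of squeegee in the frame of tray_three between -0.04 and 0.04 m and z of squeegee in the frame of tray_three between 0.001 and 0.007 m and x of clamp_screw in the frame of tray_three between -0.11 and -0.05 m and y of clamp_screw in the frame of tray_three between -0.04 and 0.04 m and z of clamp_screw in the frame of tray_three between 0.001 and 0.007 m and x of bottle in the frame of tray_two between 0.01 and 0.07 m and y of bottle in the frame of tray_two between -0.04 and 0.04 m and z of bottle in the frame of tray_two between 0.001 and 0.007 m and x of small_tin in the frame of tray_two between -0.07 and -0.01 m and y of small_tin in the frame of tray_two between -0.04 and 0.04 m and z of small_tin in the frame of tray_two between 0.001 and 0.007 m and distance of each of white_jar, tape_roll, steel_block from where it was at the start of the episode below 0.025 m and angle between each of white_jar, tape_roll, steel_block's own z axis and vertical below 0.15 rad); the robot touches nothing.
It fails at once if the white jar is shoved by more than 25 mm, lifted or knocked over (distance of white_jar from where it was at the start of the episode above 0.025 m or angle between white_jar's own z axis and vertical above 0.3 rad).
It fails at once if the tape roll is shoved by more than 25 mm, lifted or knocked over (distance of tape_roll from where it was at the start of the episode above 0.025 m or angle between tape_roll's own z axis and vertical above 0.3 rad).
It fails at once if the steel block is shoved by more than 25 mm, lifted or knocked over (distance of steel_block from where it was at the start of the episode above 0.025 m or angle between steel_block's own z axis and vertical above 0.3 rad).
It also fails if it takes over 134 s, if anything falls off the work surface, if the arm or the gripper's body presses on something with over 40 N, if the wrist force passes 120 N, or if a joint passes its speed limit or range.

## Working session

There is one attempt and no reset: what is moved stays moved. The work goes in short steps, Python scripts to look and compute and a tool call to move; the robot and the scene stay as the last step left them, time stands still between calls to the robot, and variables do not carry over. Pictures are saved under pics/ and viewed, about 12 in all and at most 16, crops included, and the job is handed in when it is done.

Besides the shell and the picture viewer there is one more tool, called after "Emit:" as name(argument=value, ...), one argument or row to a line, values as JSON. carry_out: Moves the arm, as the interface text tells. Its arguments: {"type":"object","properties":{"commands":{"type":"array"},"newtons":{"type":"number"}},"required":["commands"]}

```bash
mkdir -p pics; python3 - <<'E'
from cell import arm
import cv2,numpy as np
np.set_printoptions(precision=4,suppress=True)
o=arm.get_obs();print(o['t'],o['tool_pos'],o['tool_rot'],o['width'])
P={}
for n in ['top','scene']:
    c=arm.capture(n);P[n]=c
    cv2.imwrite(f'pics/{n}0.png',c['pixels'][...,::-1]);print(n,c['fx'],c['cx'],c['cy'],'campos',-np.array(c['R']).T@c['t'])
for th in 'tray_three tray_two large_tin small_tin bottle clamp_screw squeegee white_jar tape_roll steel_block'.split():
    print(th,[(np.round(d['xyz'],4),round(d['p'],2)) for d in arm.boxes_of(th,P['top'])[:3]])
E
```

```text
0.0 [0.1292 0.5086 0.2308] [ 0.0003  0.7894  0.6139 -0.0005] 0.9996803700939325
top 408.4831383598461 281.1876687333735 210.94465055040027 campos [0.4544 0.0147 0.991 ]
scene 520.4775187036287 277.01132849652504 211.13607133080788 campos [1.1172 0.2745 0.8137]
tray_three [(array([ 0.5013, -0.3032,  0.0017]), 0.97), (array([ 0.6799, -0.1272,  0.04  ]), 0.31)]
tray_two [(array([0.486 , 0.2956, 0.0016]), 0.98)]
large_tin [(array([ 0.5541, -0.1306,  0.0552]), 0.73)]
small_tin [(array([ 0.6774, -0.1266,  0.0426]), 0.85)]
bottle [(array([0.4451, 0.1362, 0.0803]), 0.76)]
clamp_screw []
squeegee [(array([ 0.6613, -0.0143,  0.0311]), 0.66)]
white_jar [(array([0.5394, 0.1312, 0.0621]), 0.57)]
tape_roll [(array([ 0.4369, -0.1386,  0.0226]), 0.78), (array([ 0.6619, -0.0141,  0.0321]), 0.18)]
steel_block [(array([ 0.5638, -0.0001,  0.0326]), 0.66)]
```

View pics/top0.png

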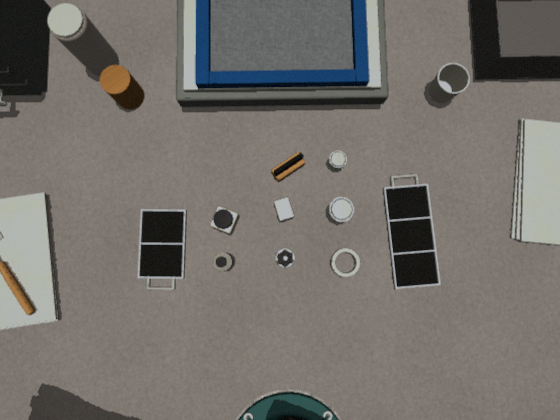

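View pics/scene0.png

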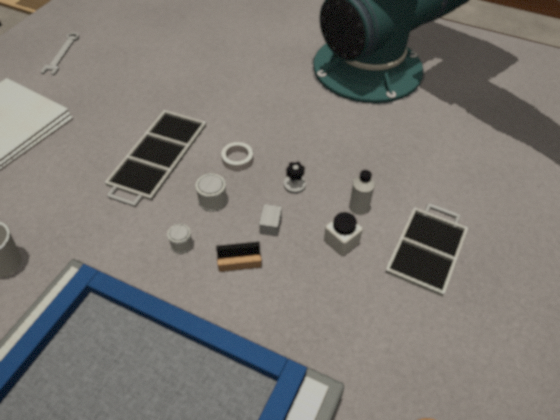

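The top view shows tray_two at left (162,245) with its handle towards the robot, and tray_three at right (412,235) with its handle away from it. The stock in between: bottle (223,261), jar (223,220), clamp screw (285,258), block (284,209), squeegee (288,166), tape (345,263), large tin (341,210), small tin (338,160). The scene view agrees.

```bash
cat > h.py <<'E'
from cell import arm
import cv2,numpy as np
from scipy.optimize import minimize
np.set_printoptions(precision=4,suppress=True)
def circ(r,z):
    a=np.linspace(0,2*np.pi,36,endpoint=False);return np.c_[r*np.cos(a),r*np.sin(a),0*a+z]
def box(x,y,z0,z1,cx=0):
    return np.array([[cx+i*x/2,j*y/2,z] for i in(-1,1) for j in(-1,1) for z in(z0,z1)])
cyl=lambda r,a,b:np.r_[circ(r,a),circ(r,b)]
M={'large_tin':[cyl(.029,0,.05)],'small_tin':[cyl(.021,0,.04)],'bottle':[cyl(.021,0,.072),np.r_[circ(.021,.072),circ(.0115,.085)],cyl(.0115,.085,.1)],
'clamp_screw':[cyl(.023,0,.01),cyl(.006,.01,.034),cyl(.019,.034,.056)],'squeegee':[box(.032,.08,0,.028),box(.01,.078,.028,.058)],
'tray_three':[box(.244,.108,0,.012)],'tray_two':[box(.164,.108,0,.012)]}
def px(c,X):
    p=X@np.array(c['R']).T+c['t'];return np.c_[c['fx']*p[:,0]/p[:,2]+c['cx'],c['fy']*p[:,1]/p[:,2]+c['cy']]
S=4
def render(c,name,q):
    im=np.zeros((420*S,560*S),np.uint8);cs,s=np.cos(q[2]),np.sin(q[2])
    for h in M[name]:
        X=np.c_[cs*h[:,0]-s*h[:,1]+q[0],s*h[:,0]+cs*h[:,1]+q[1],h[:,2]]
        cv2.fillConvexPoly(im,cv2.convexHull(np.round((px(c,X)+.5)*S).astype(np.int32)),255)
    return cv2.resize(im,(560,420),interpolation=cv2.INTER_AREA)/255.
def fit(c,name,mask,x0,yaws=(0,)):
    best=None
    if name.startswith('tray'): mask=cv2.morphologyEx(mask.astype(np.uint8),cv2.MORPH_OPEN,np.ones((9,9)))
    m=cv2.GaussianBlur(mask.astype(float),(0,0),1)
    f=lambda q:np.abs(cv2.GaussianBlur(render(c,name,q),(0,0),1)-m).sum()/m.sum()
    for y in yaws:
        s=np.array([[0,0,0],[.02,0,0],[0,.02,0],[0.005,0,.3]])+np.r_[x0,y]
        r=minimize(f,np.r_[x0,y],method='Nelder-Mead',options=dict(initial_simplex=s,xatol=2e-4,fatol=1e-4))
        if best is None or r.fun<best.fun:best=r
    return best.x,best.fun
E
python3 - <<'E'
from h import *
g={'tray_three':(.5,-.3),'tray_two':(.486,.296),'large_tin':(.554,-.131),'small_tin':(.677,-.127),'bottle':(.445,.136),'clamp_screw':(.445,0),'squeegee':(.661,-.014)}
for v in['top','scene']:
    c=arm.capture(v);vis=c['pixels'][...,::-1].copy()
    for n,x0 in g.items():
        d=arm.cut_out(n,c)
        for k in d[:2]:
            q,e=fit(c,n,k['pixels'],np.array(x0),(-.8,0,.8) if n=='squeegee' else (0,))
            print(v,n,round(k['p'],2),k['pixels'].sum(),q,round(e,3))
            if e<.6:
                cn,_=cv2.findContours((render(c,n,q)>.5).astype(np.uint8),0,2);cv2.drawContours(vis,cn,-1,(0,0,255),1)
        if not d:print(v,n,'none')
    cv2.imwrite(f'pics/{v}1.png',cv2.resize(vis[100:320,120:460] if v=='top' else vis[90:310,90:490],None,fx=2,fy=2,interpolation=0))
E
```

```text
top tray_three 0.9 4914 [ 0.4987 -0.3045  0.0696] 0.018
top tray_two 0.84 3440 [ 0.4905  0.2945 -0.0281] 0.033
top large_tin 0.57 574 [ 0.5607 -0.1311  0.167 ] 0.043
top small_tin 0.68 310 [ 0.6819 -0.1284  0.1908] 0.034
top bottle 0.88 324 [0.4452 0.1408 0.1023] 0.057
top clamp_screw 0.81 300 [0.4503 0.0012 0.1628] 0.026
top squeegee 0.87 472 [ 0.67   -0.0107  0.5914] 0.105
scene tray_three 0.77 4553 [ 0.499  -0.3046  0.0687] 0.034
scene tray_two 0.77 4536 [ 0.4886  0.2935 -0.0176] 0.032
scene large_tin 0.93 1011 [ 0.5604 -0.1337  0.2607] 0.03
scene large_tin 0.63 552 [-0.5143  0.0557  4.7   ] 1.0
scene small_tin 0.68 570 [ 0.6807 -0.1311  0.1082] 0.09
scene bottle 0.96 779 [0.4428 0.1396 0.1708] 0.132
scene clamp_screw 0.85 598 [ 0.45   -0.0016  0.1231] 0.071
scene squeegee none
```

View pics/top1.png

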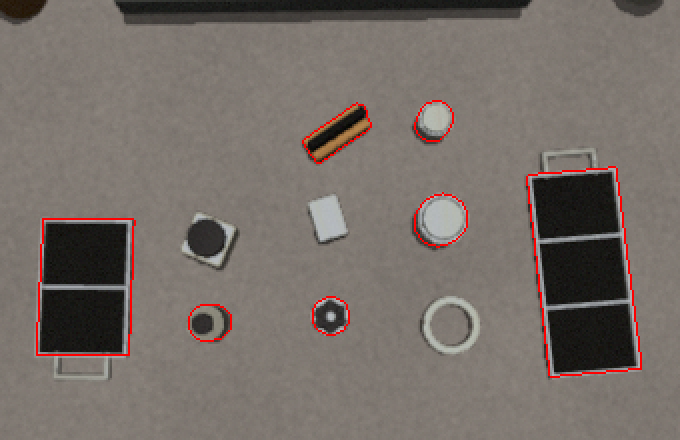

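Both views agree within about 3 mm, and the overlays sit on the objects. I'll start with the bottle, first turning the jaw axis onto world y.

Emit:
carry_out(
  commands=[
    [70,0,0,0,0,0,-0.955],
    [70,0,0,0,0,0,-0.955],
    [70,0,0,0,0,0,-0.955],
    [70,-0.94,0.8,0,0,0,0],
    [70,-0.94,0.8,0,0,0,0],
    [70,-0.94,0.8,0,0,0,0],
    [70,-0.94,0.8,0,0,0,0],
    [70,-0.94,0.8,0,0,0,0],
  ],
  newtons=40,
)

```text
t: 2.07
tool_pos: [0.2501, 0.3666, 0.2314]
tool_rot: [0.0, 0.706, 0.708, 0.0]
force: [0.7, 1.1, -0.5]
width: 0.821
```

Emit:
carry_out(
  commands=[
    [70,-0.944,0.808,0,0,0,0],
    [70,-0.944,0.808,0,0,0,0],
    [70,-0.944,0.808,0,0,0,0],
    [70,-0.944,0.808,0,0,0,0],
    [70,-0.944,0.808,0,0,0,0],
    [70,-0.944,0.808,0,0,0,0],
    [70,-0.944,0.808,0,0,0,0],
    [70,-0.944,0.808,0,0,0,0],
  ],
)

```text
t: 2.73
tool_pos: [0.4446, 0.1399, 0.2314]
tool_rot: [0.0, 0.707, 0.707, 0.0]
force: [1.1, 1.4, 0.3]
width: 0.823
```

Emit:
carry_out(
  commands=[
    [70,0,0,0,0,0,0],
    [70,0,0,0.9,0,0,0],
    [70,0,0,0.9,0,0,0],
    [70,0,0,0.9,0,0,0],
    [70,0,0,0.9,0,0,0],
    [70,0,0,0,0,0,0],
  ],
)

```text
t: 3.23
tool_pos: [0.4413, 0.1413, 0.1196]
tool_rot: [-0.002, 0.707, 0.707, -0.002]
force: [-1.3, -0.5, -0.2]
width: 0.82
```

Emit:
carry_out(
  commands=[
    [70,0,0,0.66,0,0,0],
    [70,0,0,0.66,0,0,0],
    [70,0,0,0.66,0,0,0],
    [70,0,0,0.66,0,0,0],
    [70,0,0,0,0,0,0],
    [30,0,0,0,0,0,0],
    [30,0,0,0,0,0,0],
    [30,0,0,0,0,0,0],
  ],
)

```text
t: 3.9
tool_pos: [0.4449, 0.1417, 0.0459]
tool_rot: [0.001, 0.707, 0.708, 0.001]
force: [-0.8, -0.7, 7.4]
width: 0.479
```

Emit:
carry_out(
  commands=[
    [30,0,0,0,0,0,0],
    [30,0,0,0,0,0,0],
    [30,0,0,0,0,0,0],
    [30,0,0,0,0,0,0],
  ],
)

```text
t: 4.23
tool_pos: [0.4448, 0.1418, 0.0459]
tool_rot: [0.001, 0.707, 0.708, 0.001]
force: [-1.2, -1.4, 7.4]
width: 0.478
```

Emit:
carry_out(
  commands=[
    [30,0,0,-1,0,0,0],
    [30,0,0,-1,0,0,0],
    [30,0.5,0.1,0,0,0,0],
    [30,0.9,0.1,0,0,0,0],
    [30,0.95,0,0,0,0,0],
    [30,0.95,0,0,0,0,0],
    [30,0.95,0,0,0,0,0],
    [30,0.5,0,0,0,0,0],
  ],
)

```text
t: 4.9
tool_pos: [0.4497, 0.2869, 0.1055]
tool_rot: [0.0, 0.706, 0.708, 0.001]
force: [0.1, -0.3, -1.4]
width: 0.478
```

Emit:
carry_out(
  commands=[
    [30,0.33,0,0,0,0,0],
    [30,0,0,0,0,0,0],
    [30,0,0,0,0,0,0],
    [30,0,0,0,0,0,0],
  ],
)

```text
t: 5.23
tool_pos: [0.4495, 0.2932, 0.1044]
tool_rot: [0.0, 0.707, 0.707, -0.0]
force: [-0.4, -0.3, -1.9]
width: 0.477
```

Emit:
carry_out(
  commands=[
    [30,0,0,0.7,0,0,0],
    [30,0,0,0.6,0,0,0],
    [30,0,0,0.35,0,0,0],
    [30,0,0,0.1,0,0,0],
    [30,0,0,0.05,0,0,0],
    [30,0,0,0,0,0,0],
    [30,0,0,0,0,0,0],
  ],
)

```text
t: 5.82
tool_pos: [0.45, 0.294, 0.0509]
tool_rot: [0.0, 0.707, 0.707, 0.001]
force: [-0.3, -0.4, -1.2]
width: 0.48
```

Emit:
carry_out(
  commands=[
    [30,0,0,0.05,0,0,0],
    [30,0,0,0,0,0,0],
    [70,0,0,0,0,0,0],
    [70,0,0,0,0,0,0],
    [70,0,0,0,0,0,0],
    [70,0,0,0,0,0,0],
    [70,0,0,-0.3,0,0,0],
    [70,0,0,-0.6,0,0,0],
  ],
)

```text
t: 6.48
tool_pos: [0.4484, 0.2936, 0.0749]
tool_rot: [-0.001, 0.707, 0.708, -0.001]
force: [0.0, 0.0, -1.4]
width: 0.818
```

Emit:
carry_out(
  commands=[
    [70,0,0,-1,0,0,0],
    [70,0,0,-1,0,0,0],
    [70,0,0,-0.6,0,0,0],
    [70,-0.6,0.2,0,0,0,0],
    [70,-1,1,0,0,0,0],
    [70,-1,0.9,0,0,0,0],
    [70,-1,0.9,0,0,0,0],
    [70,-1,0.9,0,0,0,0],
  ],
)

```text
t: 7.15
tool_pos: [0.5671, 0.1552, 0.1545]
tool_rot: [0.0, 0.707, 0.708, 0.0]
force: [0.3, 0.5, 0.3]
width: 0.822
```

Emit:
carry_out(
  commands=[
    [70,-0.95,0.38,0,0,0,0],
    [70,-0.95,0.38,0,0,0,0],
    [70,-0.95,0.38,0,0,0,0],
    [70,-0.95,0.38,0,0,0,0],
    [70,-0.95,0.38,0,0,0,0],
    [70,-0.95,0.38,0,0,0,0],
    [70,-0.95,0.38,0,0,0,0],
    [70,-0.95,0.38,0,0,0,0],
  ],
)

```text
t: 7.82
tool_pos: [0.6579, -0.0726, 0.1543]
tool_rot: [0.0, 0.707, 0.708, 0.0]
force: [1.0, 0.1, 0.0]
width: 0.819
```

Emit:
carry_out(
  commands=[
    [70,-0.95,0.38,0,0,0,0],
    [70,-0.95,0.38,0,0,0,0],
    [70,0,0,0,0,0,0],
    [70,0,0,0.9,0,0,0],
    [70,0,0,0.9,0,0,0],
    [70,0,0,0,0,0,0],
    [70,0,0,0,0,0,0],
    [70,0,0,0,0,0,0],
  ],
)

```text
t: 8.48
tool_pos: [0.6809, -0.128, 0.1014]
tool_rot: [0.001, 0.707, 0.708, 0.0]
force: [1.2, -0.3, 0.4]
width: 0.82
```

Emit:
carry_out(
  commands=[
    [70,-0.05,0,0.9,0,0,0],
    [70,0,0,0.9,0,0,0],
    [70,0,0,0.7,0,0,0],
    [70,0,0,0.3,0,0,0],
    [70,0,0,0,0,0,0],
    [30,0,0,0,0,0,0],
    [30,0,0,0,0,0,0],
    [30,0,0,0,0,0,0],
  ],
)

```text
t: 9.15
tool_pos: [0.6816, -0.1299, 0.0179]
tool_rot: [0.001, 0.707, 0.708, 0.001]
force: [-1.2, 1.0, 3.4]
width: 0.475
```

Emit:
carry_out(
  commands=[
    [30,0,0,0,0,0,0],
    [30,0,0,0,0,0,0],
    [30,0,0,0,0,0,0],
  ],
)

```text
t: 9.4
tool_pos: [0.6816, -0.1299, 0.0179]
tool_rot: [0.001, 0.707, 0.708, 0.001]
force: [-0.3, 0.5, 7.4]
width: 0.475
```

Emit:
carry_out(
  commands=[
    [30,0,0,-0.7,0,0,0],
    [30,0,0,-1,0,0,0],
    [30,0,0,-1,0,0,0],
    [30,0,0,-1,0,0,0],
    [30,0.5,-0.2,-0.3,0,0,0],
    [30,0.94,-0.338,0,0,0,0],
    [30,0.94,-0.338,0,0,0,0],
    [30,0.94,-0.338,0,0,0,0],
  ],
)

```text
t: 10.07
tool_pos: [0.6433, -0.0288, 0.1365]
tool_rot: [0.001, 0.707, 0.707, 0.0]
force: [0.4, 1.2, -0.9]
width: 0.475
```

Emit:
carry_out(
  commands=[
    [30,0.94,-0.338,0,0,0,0],
    [30,0.94,-0.338,0,0,0,0],
    [30,0.94,-0.338,0,0,0,0],
    [30,0.94,-0.338,0,0,0,0],
    [30,0.94,-0.338,0,0,0,0],
    [30,0.94,-0.338,0,0,0,0],
    [30,0.94,-0.338,0,0,0,0],
    [30,0.94,-0.338,0,0,0,0],
  ],
)

```text
t: 10.73
tool_pos: [0.5616, 0.1971, 0.1364]
tool_rot: [0.0, 0.707, 0.708, 0.0]
force: [-0.1, 0.2, -1.0]
width: 0.477
```

Emit:
carry_out(
  commands=[
    [30,0.94,-0.338,0,0,0,0],
    [30,0.94,-0.338,0,0,0,0],
    [30,0.94,-0.338,0,0,0,0],
    [30,0.3,-0.1,0,0,0,0],
    [30,0,0,0,0,0,0],
    [30,0,0,0,0,0,0],
    [30,0,0,0,0,0,0],
    [30,0,0,0,0,0,0],
  ],
)

```text
t: 11.4
tool_pos: [0.5294, 0.288, 0.1357]
tool_rot: [0.0, 0.707, 0.707, 0.0]
force: [-0.3, 0.0, -0.1]
width: 0.477
```

Emit:
carry_out(
  commands=[
    [30,0.13,0,1,0,0,0],
    [30,0,0,1,0,0,0],
    [30,0,0,0.9,0,0,0],
    [30,0,0,0.5,0,0,0],
    [30,0,0,0.25,0,0,0],
    [30,0,0,0.08,0,0,0],
    [30,0,0,0.06,0,0,0],
    [30,0,0,0,0,0,0],
  ],
)

```text
t: 12.07
tool_pos: [0.5296, 0.2928, 0.0227]
tool_rot: [0.0, 0.707, 0.707, 0.001]
force: [-1.3, 0.7, -1.1]
width: 0.477
```

Emit:
carry_out(
  commands=[
    [30,0,0,0,0,0,0],
    [30,0,0,0,0,0,0],
  ],
)

```text
t: 12.23
tool_pos: [0.5295, 0.2931, 0.0228]
tool_rot: [0.0, 0.707, 0.708, 0.001]
force: [-0.1, -0.3, -1.7]
width: 0.475
```

Emit:
carry_out(
  commands=[
    [30,0,0,0.04,0,0,0],
    [30,0,0,0,0,0,0],
    [70,0,0,0,0,0,0],
    [70,0,0,0,0,0,0],
    [70,0,0,0,0,0,0],
    [70,0,0,0,0,0,0],
    [70,0,0,-0.3,0,0,0],
    [70,0,0,-0.8,0,0,0],
  ],
)

```text
t: 12.9
tool_pos: [0.5274, 0.2923, 0.052]
tool_rot: [-0.001, 0.707, 0.708, -0.002]
force: [-0.6, 0.2, -0.5]
width: 0.82
```

Emit:
carry_out(
  commands=[
    [70,0,0,-1,0,0,0],
    [70,0,0,-1,0,0,0],
    [70,-0.2,0,-0.8,0,0,0],
    [70,-0.95,-0.265,0,0,0,0],
    [70,-0.95,-0.265,0,0,0,0],
    [70,-0.95,-0.265,0,0,0,0],
    [70,-0.95,-0.265,0,0,0,0],
    [70,-0.95,-0.265,0,0,0,0],
  ],
)

```text
t: 13.57
tool_pos: [0.4888, 0.1432, 0.1384]
tool_rot: [0.0, 0.707, 0.708, 0.0]
force: [2.0, -0.2, -0.4]
width: 0.818
```

Emit:
carry_out(
  commands=[
    [70,-0.95,-0.265,0,0,0,0],
    [70,-0.95,-0.265,0,0,0,0],
    [70,-0.95,-0.265,0,0,0,0],
    [70,-0.95,-0.265,0,0,0,0],
    [70,-0.95,-0.265,0,0,0,0],
    [70,0,0,0,0,0,0],
    [70,0,0,0,0,0,0],
    [70,0,0,0,0,0,0],
  ],
)

```text
t: 14.23
tool_pos: [0.45, 0.002, 0.1381]
tool_rot: [0.0, 0.707, 0.707, 0.0]
force: [-0.6, -0.1, -0.4]
width: 0.82
```

Emit:
carry_out(
  commands=[
    [70,-0.07,0,0.9,0,0,0],
    [70,0,0,1,0,0,0],
    [70,0,0,1,0,0,0],
    [70,0,0,0.6,0,0,0],
    [70,0,0,0.2,0,0,0],
    [70,0,0,0,0,0,0],
    [26,0,0,0,0,0,0],
    [26,0,0,0,0,0,0],
  ],
)

```text
t: 14.9
tool_pos: [0.4507, -0.0001, 0.0278]
tool_rot: [0.001, 0.706, 0.708, 0.0]
force: [-0.3, -0.1, 0.4]
width: 0.549
```

Emit:
carry_out(
  commands=[
    [26,0,0,0,0,0,0],
    [26,0,0,0,0,0,0],
    [26,0,0,0,0,0,0],
    [26,0,0,0,0,0,0],
    [26,0,0,0,0,0,0],
  ],
)

```text
t: 15.32
tool_pos: [0.4508, -0.0002, 0.028]
tool_rot: [0.001, 0.707, 0.708, 0.001]
force: [-2.1, 2.3, 7.2]
width: 0.435
```

Emit:
carry_out(
  commands=[
    [26,0,0,-0.7,0,0,0],
    [26,0,0,-1,0,0,0],
    [26,-0.4,0,-0.8,0,0,0],
    [26,-0.94,-0.1,0,0,0,0],
    [26,-0.94,-0.1,0,0,0,0],
    [26,-0.94,-0.1,0,0,0,0],
    [26,-0.94,-0.1,0,0,0,0],
    [26,-0.94,-0.1,0,0,0,0],
  ],
)

```text
t: 15.98
tool_pos: [0.4349, -0.1547, 0.1027]
tool_rot: [0.001, 0.707, 0.708, 0.0]
force: [0.8, 0.0, -1.7]
width: 0.428
```

Emit:
carry_out(
  commands=[
    [26,-0.94,-0.1,0,0,0,0],
    [26,-0.94,-0.1,0,0,0,0],
    [26,-0.94,-0.1,0,0,0,0],
    [26,-0.94,-0.1,0,0,0,0],
    [26,-0.94,-0.1,0,0,0,0],
    [26,-0.5,-0.05,0,0,0,0],
    [26,0,0,0,0,0,0],
    [26,0,0,0,0,0,0],
  ],
)

```text
t: 16.65
tool_pos: [0.4186, -0.3095, 0.102]
tool_rot: [0.0, 0.707, 0.707, 0.0]
force: [0.2, 0.0, -1.4]
width: 0.429
```

Emit:
carry_out(
  commands=[
    [26,0,0,0,0,0,0],
    [26,0,0,0,0,0,0],
  ],
)

```text
t: 16.82
tool_pos: [0.4188, -0.3082, 0.1019]
tool_rot: [-0.0, 0.706, 0.708, 0.0]
force: [-0.4, -0.1, -1.5]
width: 0.429
```

Emit:
carry_out(
  commands=[
    [26,0,0,0.8,0,0,0],
    [26,0,0,0.8,0,0,0],
    [26,0,0,0.45,0,0,0],
    [26,0,0,0.2,0,0,0],
    [26,0,0,0.06,0,0,0],
    [26,0,0,0.03,0,0,0],
    [26,0,0,0,0,0,0],
    [26,0,0,0,0,0,0],
  ],
)

```text
t: 17.48
tool_pos: [0.4192, -0.3092, 0.0323]
tool_rot: [0.001, 0.706, 0.708, 0.0]
force: [1.2, -0.7, -1.1]
width: 0.434
```

Emit:
carry_out(
  commands=[
    [26,0,0,0.03,0,0,0],
    [26,0,0,0,0,0,0],
  ],
)

```text
t: 17.65
tool_pos: [0.4192, -0.3093, 0.032]
tool_rot: [0.001, 0.707, 0.708, 0.0]
force: [-3.2, 4.8, 17.4]
width: 0.431
```

Emit:
carry_out(
  commands=[
    [65,0,0,0,0,0,0],
    [65,0,0,0,0,0,0],
    [65,0,0,0,0,0,0],
    [65,0,0,0,0,0,0],
    [65,0,0,-0.3,0,0,0],
    [65,0,0,-0.8,0,0,0],
    [65,0,0,-1,0,0,0],
    [84,0,0,-1,0,0,0],
  ],
)

```text
t: 18.32
tool_pos: [0.4183, -0.3089, 0.1251]
tool_rot: [-0.0, 0.707, 0.708, -0.0]
force: [0.4, -0.6, -0.5]
width: 0.88
```

Emit:
carry_out(
  commands=[
    [84,0.84,0.67,0,0,0,0],
    [84,0.84,0.67,0,0,0,0],
    [84,0.84,0.67,0,0,0,0],
    [84,0.84,0.67,0,0,0,0],
    [84,0.84,0.67,0,0,0,0],
    [84,0.84,0.67,0,0,0,0],
    [84,0.84,0.67,0,0,0,0],
    [84,0,0,0,0,0,0],
  ],
)

```text
t: 18.98
tool_pos: [0.5617, -0.1291, 0.1241]
tool_rot: [0.0, 0.705, 0.709, 0.001]
force: [-0.1, -0.2, -0.3]
width: 0.985
```

Emit:
carry_out(
  commands=[
    [84,0,0,0,0,0,0],
    [84,0,0,0,0,0,0],
    [84,0,0,0,0,0,0],
  ],
)

```text
t: 19.23
tool_pos: [0.5587, -0.1335, 0.1238]
tool_rot: [0.0, 0.707, 0.707, -0.0]
force: [1.1, -0.4, 0.1]
width: 0.983
```

Emit:
carry_out(
  commands=[
    [84,0.04,0.05,0.9,0,0,0],
    [84,0,0,1,0,0,0],
    [84,0,0,1,0,0,0],
    [84,0,0,0.5,0,0,0],
    [84,0,0,0.13,0,0,0],
    [84,0,0,0,0,0,0],
    [46,0,0,0,0,0,0],
    [46,0,0,0,0,0,0],
  ],
)

```text
t: 19.9
tool_pos: [0.5614, -0.1322, 0.0191]
tool_rot: [0.001, 0.707, 0.707, 0.0]
force: [0.2, -0.1, 0.3]
width: 0.731
```

Emit:
carry_out(
  commands=[
    [46,0,0,0,0,0,0],
    [46,0,0,0,0,0,0],
    [46,0,0,0,0,0,0],
    [46,0,0,0,0,0,0],
    [46,0,0,0,0,0,0],
  ],
)

```text
t: 20.32
tool_pos: [0.5614, -0.1321, 0.0193]
tool_rot: [0.001, 0.707, 0.707, 0.0]
force: [-2.1, -1.2, 7.2]
width: 0.665
```

Emit:
carry_out(
  commands=[
    [46,0,0,-0.7,0,0,0],
    [46,0,0,-1,0,0,0],
    [46,-0.4,0,-0.3,0,0,0],
    [46,-0.94,0.12,0,0,0,0],
    [46,-0.94,0.12,0,0,0,0],
    [46,-0.94,0.12,0,0,0,0],
    [46,-0.94,0.12,0,0,0,0],
    [46,-0.94,0.1,0,0,0,0],
  ],
)

```text
t: 20.98
tool_pos: [0.5786, -0.2861, 0.0788]
tool_rot: [0.001, 0.707, 0.708, 0.0]
force: [-0.7, -0.2, -1.9]
width: 0.668
```

Emit:
carry_out(
  commands=[
    [46,-0.45,0,0,0,0,0],
    [46,0,0,0,0,0,0],
    [46,0,0,0,0,0,0],
    [46,0,0,0,0,0,0],
    [46,0,0,0,0,0,0],
  ],
)

```text
t: 21.4
tool_pos: [0.5783, -0.2969, 0.078]
tool_rot: [-0.0, 0.706, 0.708, 0.0]
force: [-0.2, 1.4, -2.3]
width: 0.666
```

Emit:
carry_out(
  commands=[
    [46,-0.04,0,0.8,0,0,0],
    [46,0,0,0.6,0,0,0],
    [46,0,0,0.3,0,0,0],
    [46,0,0,0.08,0,0,0],
    [46,0,0,0.04,0,0,0],
    [46,0,0,0,0,0,0],
    [46,0,0,0,0,0,0],
  ],
)

```text
t: 21.98
tool_pos: [0.5786, -0.299, 0.0238]
tool_rot: [0.0, 0.706, 0.708, 0.0]
force: [0.2, 0.1, -2.1]
width: 0.667
```

Emit:
carry_out(
  commands=[
    [46,0,0,0.04,0,0,0],
    [46,0,0,0,0,0,0],
  ],
)

```text
t: 22.15
tool_pos: [0.5787, -0.2992, 0.0233]
tool_rot: [0.001, 0.707, 0.708, 0.0]
force: [-3.4, 4.2, 13.2]
width: 0.665
```

Emit:
carry_out(
  commands=[
    [82,0,0,0,0,0,0],
    [82,0,0,0,0,0,0],
    [82,0,0,0,0,0,0],
    [82,0,0,0,0,0,0],
    [82,0,0,-0.3,0,0,0],
    [82,0,0,-0.8,0,0,0],
    [82,0,0,-1,0,0,0],
    [82,0,0,-1,0,0,0],
  ],
)

```text
t: 22.82
tool_pos: [0.5779, -0.299, 0.1163]
tool_rot: [-0.0, 0.707, 0.708, -0.0]
force: [1.2, -0.2, -0.3]
width: 0.959
```

Emit:
carry_out(
  commands=[
    [45,0.96,0.304,-0.2,0,0,0],
    [45,0.96,0.304,0,0,0,0],
    [45,0.96,0.304,0,0,0,0],
    [45,0.96,0.304,0,0,0,0],
    [45,0.96,0.304,0,0,0,0],
    [45,0.96,0.304,0,0,0,0],
    [45,0.96,0.304,0,0,0,0],
    [45,0.96,0.304,0,0,0,0],
  ],
)

```text
t: 23.48
tool_pos: [0.6512, -0.0673, 0.1216]
tool_rot: [0.0, 0.707, 0.708, 0.0]
force: [0.6, -0.5, 0.8]
width: 0.529
```

Emit:
carry_out(
  commands=[
    [45,0.96,0.304,0,0,0,0],
    [45,0.96,0.304,0,0,0,0],
    [45,0,0,0,0,0,0.94],
    [45,0,0,0,0,0,0.94],
    [45,0,0,0,0,0,0.94],
    [45,0,0,0,0,0,0.94],
    [45,0,0,0,0,0,0.94],
    [45,0,0,0,0,0,0.94],
  ],
)

```text
t: 24.15
tool_pos: [0.6691, -0.0111, 0.1215]
tool_rot: [0.0, 0.859, 0.512, 0.0]
force: [-0.5, 0.4, 0.1]
width: 0.529
```

Emit:
carry_out(
  commands=[
    [45,0,0,0,0,0,0.94],
    [45,0,0,0,0,0,0.94],
    [45,0,0,0,0,0,0.94],
    [45,0,0,0,0,0,0.94],
    [45,0,0,0,0,0,0.94],
    [45,0,0,0,0,0,0.94],
    [45,0,0,0,0,0,0],
    [45,0,0,0,0,0,0],
  ],
)

```text
t: 24.82
tool_pos: [0.6692, -0.0112, 0.1213]
tool_rot: [0.0, 0.957, 0.291, 0.0]
force: [-0.3, -0.2, -0.3]
width: 0.526
```

```bash
python3 - <<'E'
from h import *
c=arm.capture('scene');im=c['pixels'][...,::-1].copy()
r=render(c,'squeegee',(.67,-.0107,.591));cn,_=cv2.findContours((r>.5).astype(np.uint8),0,2)
a=im.copy();cv2.drawContours(a,cn,-1,(0,0,255),1)
f=lambda i:cv2.resize(i[130:290,90:290],None,fx=2,fy=2,interpolation=2)
cv2.imwrite('pics/s2.png',np.vstack([np.hstack([f(im),f(a)])]))
E
```

```text
(no output)
```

View pics/s2.png

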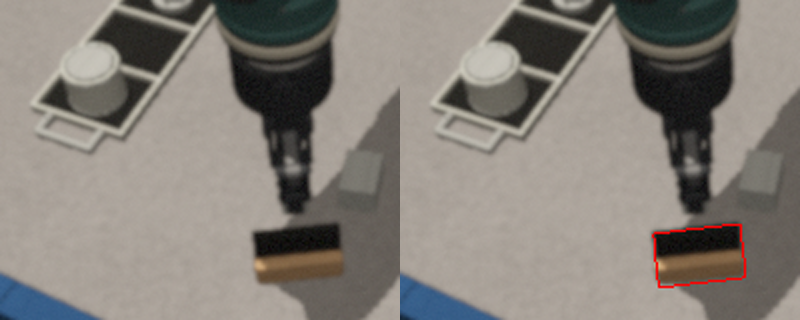

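The view shows the large tin standing in its bay (95,80). The squeegee model lies within about 2 mm of the squeegee at (298,253). I'll pinch the blade.

Emit:
carry_out(
  commands=[
    [45,0,0,0.7,0,0,0],
    [45,0,0,0.9,0,0,0],
    [45,0,0,0.7,0,0,0],
    [45,0,0,0.4,0,0,0],
    [45,0,0,0.15,0,0,0],
    [45,0,0,0,0,0,0],
    [4,0,0,0,0,0,0],
    [4,0,0,0,0,0,0],
  ],
)

```text
t: 25.53
tool_pos: [0.6698, -0.0112, 0.0366]
tool_rot: [0.0, 0.957, 0.29, 0.001]
force: [-0.3, 0.4, 0.8]
width: 0.251
```

Emit:
carry_out(
  commands=[
    [4,0,0,0,0,0,0],
    [4,0,0,0,0,0,0],
    [4,0,0,0,0,0,0],
    [4,0,0,0,0,0,0],
    [4,0,0,0,0,0,0],
  ],
)

```text
t: 25.95
tool_pos: [0.6697, -0.0112, 0.0364]
tool_rot: [0.0, 0.957, 0.29, 0.001]
force: [-1.7, -0.2, 7.4]
width: 0.105
```

Emit:
carry_out(
  commands=[
    [4,0,0,-0.6,0,0,0],
    [4,0,0,-0.9,0,0,0],
    [4,0,0,-0.9,0,0,0],
    [4,0,0,-0.3,0,0,0.9],
    [4,0,0,0,0,0,0.99],
    [4,0,0,0,0,0,0.99],
    [4,0,0,0,0,0,0.99],
    [4,0,0,0,0,0,0.99],
  ],
)

```text
t: 26.62
tool_pos: [0.6691, -0.0111, 0.1167]
tool_rot: [0.0, 0.997, 0.08, 0.0]
force: [0.0, -0.1, -0.9]
width: 0.104
```

Emit:
carry_out(
  commands=[
    [4,0,0,0,0,0,0.99],
    [4,0,0,0,0,0,0.12],
    [4,-0.4,0.6,0,0,0,0],
    [4,-0.635,0.936,0,0,0,0],
    [4,-0.635,0.936,0,0,0,0],
    [4,-0.635,0.936,0,0,0,0],
    [4,-0.635,0.936,0,0,0,0],
    [4,-0.635,0.936,0,0,0,0],
  ],
)

```text
t: 27.28
tool_pos: [0.5717, -0.1775, 0.1166]
tool_rot: [0.0, 0.999, 0.035, 0.0]
force: [0.0, -0.7, -0.8]
width: 0.111
```

Emit:
carry_out(
  commands=[
    [4,-0.635,0.936,0,0,0,0],
    [4,-0.635,0.936,0,0,0,0],
    [4,-0.635,0.936,0,0,0,0],
    [4,-0.635,0.936,0,0,0,0],
    [4,0,0,0,0,0,0],
    [4,0,0,0,0,0,0],
    [4,0,0,0,0,0,0],
    [4,0,0,0,0,0,0],
  ],
)

```text
t: 27.95
tool_pos: [0.5045, -0.2926, 0.1165]
tool_rot: [-0.0, 0.999, 0.034, 0.0]
force: [-0.2, -0.2, -0.6]
width: 0.103
```

Emit:
carry_out(
  commands=[
    [4,-0.1,0.2,0.3,0,0,0],
    [4,-0.1,0.2,0.5,0,0,0],
    [4,0,0,0.3,0,0,0],
    [4,0,0,0,0,0,0],
    [4,0,0,0,0,0,0],
  ],
)

```text
t: 28.37
tool_pos: [0.4988, -0.3052, 0.0828]
tool_rot: [-0.001, 0.999, 0.034, -0.0]
force: [0.1, 0.7, -1.2]
width: 0.104
```

```bash
python3 - <<'E'
from h import *
print(arm.get_obs()['tool_pos'])
v=[]
for n,(r,k) in {'scene':((90,230),(90,290)),'top':((160,300),(350,550))}.items():
    im=arm.capture(n)['pixels'][...,::-1]
    v.append(cv2.resize(im[r[0]:r[1],k[0]:k[1]],(400,280)))
cv2.imwrite('pics/s3.png',np.hstack(v))
E
```

```text
[ 0.4988 -0.3052  0.0828]
```

View pics/s3.png

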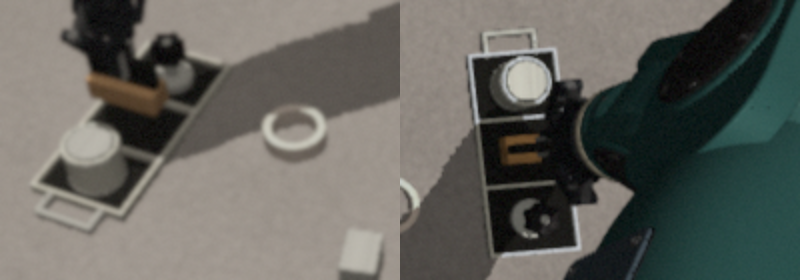

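The squeegee hangs level and in line over the middle bay (right view, 520,150), and the tin and screw stand in theirs. Lowering.

Emit:
carry_out(
  commands=[
    [4,0,0,0.6,0,0,0],
    [4,0,0,0.45,0,0,0],
    [4,0,0,0.25,0,0,0],
    [4,0,0,0.08,0,0,0],
    [4,0,0,0.04,0,0,0],
    [4,0,0,0,0,0,0],
    [4,0,0,0,0,0,0],
  ],
)

```text
t: 29.05
tool_pos: [0.4993, -0.3061, 0.0415]
tool_rot: [0.0, 0.999, 0.033, 0.0]
force: [0.3, -0.2, -0.6]
width: 0.103
```

Emit:
carry_out(
  commands=[
    [4,0,0,0.03,0,0,0],
    [4,0,0,0,0,0,0],
  ],
)

```text
t: 29.22
tool_pos: [0.4992, -0.3061, 0.0404]
tool_rot: [0.0, 0.999, 0.033, 0.0]
force: [0.5, -0.3, 1.0]
width: 0.11
```

Touching. Release, rise, and move back out of the view.

Emit:
carry_out(
  commands=[
    [30,0,0,0,0,0,0],
    [30,0,0,0,0,0,0],
    [30,0,0,0,0,0,0],
    [30,0,0,-0.3,0,0,0],
    [30,0,0,-0.8,0,0,0],
    [30,0,0,-1,0,0,0],
    [30,0,0,-1,0,0,0],
    [30,0,0,-1,0,0,0],
  ],
)

```text
t: 29.88
tool_pos: [0.4987, -0.3056, 0.165]
tool_rot: [0.0, 0.999, 0.033, 0.0]
force: [-0.2, -0.8, -0.1]
width: 0.354
```

Emit:
carry_out(
  commands=[
    [30,0,0,-1,0,0,0],
    [30,0,0,-1,0,0,0],
    [30,-0.6,-0.9,0,0,0,0],
    [30,-0.6,-0.9,0,0,0,0],
    [30,-0.6,-0.9,0,0,0,0],
    [30,-0.6,-0.9,0,0,0,0],
    [30,-0.6,-0.9,0,0,0,0],
    [30,-0.6,-0.9,0,0,0,0],
  ],
)

```text
t: 30.55
tool_pos: [0.3791, -0.1502, 0.2234]
tool_rot: [0.0, 0.999, 0.033, 0.0]
force: [0.8, 0.0, 0.8]
width: 0.35
```

Emit:
carry_out(
  commands=[
    [30,-0.4,-0.9,0,0,0,0],
    [30,-0.2,-0.9,0,0,0,0],
    [30,0,-0.9,0,0,0,0],
    [30,0,-0.5,0,0,0,0],
    [30,0,0,0,0,0,0],
  ],
)

```text
t: 30.97
tool_pos: [0.3553, -0.0546, 0.2237]
tool_rot: [-0.0, 0.999, 0.034, 0.0]
force: [0.1, -0.3, -0.4]
width: 0.352
```

```bash
python3 - <<'E'
from h import *
o=arm.get_obs();print(o['t'],o['tool_pos'])
T={'tray_three':(.499,-.3045,.069),'tray_two':(.4895,.294,np.pi-.023)}
B={'large_tin':('tray_three',.08),'squeegee':('tray_three',0),'clamp_screw':('tray_three',-.08),'bottle':('tray_two',.04),'small_tin':('tray_two',-.04)}
for v in['top','scene']:
    c=arm.capture(v);cv2.imwrite(f'pics/{v}9.png',c['pixels'][...,::-1])
    for n,(t,b) in B.items():
        x,y,w=T[t];x0=np.array([x+b*np.cos(w),y+b*np.sin(w)])
        for k in arm.cut_out(n,c)[:1]:
            for h in M[n]: pass
            q,e=fit(c,n,k['pixels'],x0,(0.07,));d=q[:2]-x0
            print(v,n,round(k['p'],2),'off along/across',np.round([d[0]*np.cos(w)+d[1]*np.sin(w),-d[0]*np.sin(w)+d[1]*np.cos(w)],4),'err',round(e,3))
    if v=='top':
        for n in['white_jar','tape_roll','steel_block']:print(n,[np.round(k['xyz'],4) for k in arm.boxes_of(n,c)[:1]])
E
```

```text
30.9667 [ 0.3553 -0.0546  0.2237]
top large_tin 0.73 off along/across [-0.0003 -0.    ] err 0.025
top squeegee 0.62 off along/across [ 0.0015 -0.0021] err 0.057
top clamp_screw 0.6 off along/across [0.0016 0.0012] err 0.121
top bottle 0.56 off along/across [-0.0019 -0.    ] err 0.067
top small_tin 0.75 off along/across [-0.0013 -0.0024] err 0.029
white_jar [array([0.54  , 0.1321, 0.0653])]
tape_roll [array([ 0.4347, -0.1415,  0.0223])]
steel_block [array([ 0.5642, -0.0005,  0.0346])]
scene large_tin 0.7 off along/across [-0.0043 -0.0025] err 0.041
scene squeegee 0.62 off along/across [-0.0038 -0.0053] err 0.039
scene clamp_screw 0.59 off along/across [-0.0044 -0.0016] err 0.088
scene bottle 0.86 off along/across [0.0028 0.0018] err 0.044
scene small_tin 0.94 off along/across [0.0026 0.0003] err 0.034
```

View pics/scene9.png

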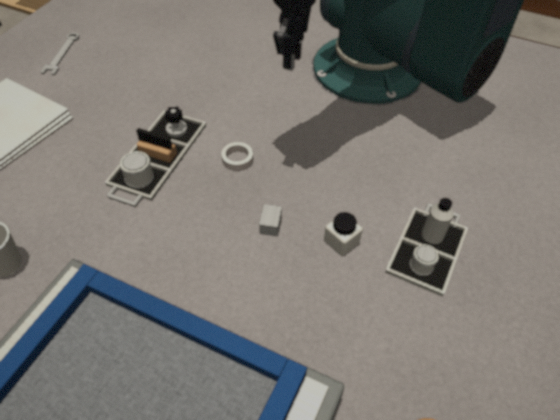

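View pics/top9.png

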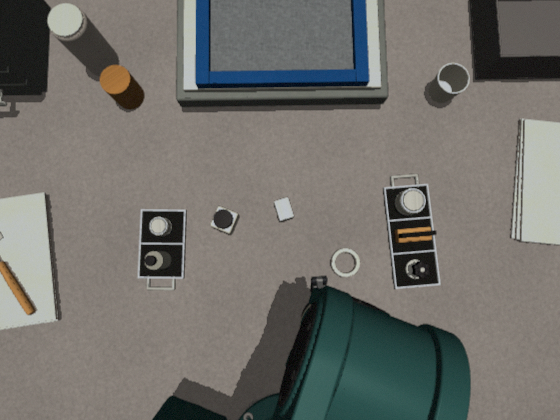

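All five items stand centred in their bays: tray_three at right (412,203), (414,235), (415,269), and tray_two at left (160,227), (153,260). The bystanders haven't moved. Handing in.

```bash
python3 -c "
from cell import arm
print(arm.close_job())"
```

```text
the job is handed in; nothing more can be done
None
```

Both kits are made up and the job is handed in. The robot clock read about 31 s before the last camera checks, against the 134 s limit; no verdict was reported.

- **Three-bay tray, from the handle:** large tin, squeegee with its blade up, clamp screw.
- **Two-bay tray, from the handle:** bottle, small tin.

**Last checks:**
- **Position:** every item measured within about 7 mm of its bay centre in both camera views. The two views differ by up to about 6 mm from each other, well inside the 30 and 40 mm limits.
- **Seating:** all five look upright. Contact force rose as the large tin and clamp screw were set down, and slightly for the squeegee. The bottle and small tin were released about 1 mm above the floor or just touching, and I read no force for them at that moment.
- **Bystanders:** the white jar, tape roll and steel block measured within 4 mm of where they began, which is about the measuring error.
- **Weakest measurement:** the clamp screw's outline matched its model least well, but its position agreed in both views.
- **Gripper:** it was clear of everything at the end, and no check failed.

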